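Lay the tall carton down on the washstand mat

TASK

By pushing alone, never lifting it, lay the tall carton down on the thin black rubber mat. First push it low to slide it, still standing, until its leading face is about 2 cm over the mat's nearest short edge; then push it high so that it topples forward and lands lengthways, lying wholly on the mat. It must land right, with no nudging into place afterwards, and everything else on the counter stays where it is.

Things in the scene. Friction and masses are not known exactly. Their poses are not given: they have to be found in the camera images.
- carton: tall plain white paperboard carton, a rigid box 60 (x) by 70 (y) by 160 mm (z), about 0.25 kg. It starts standing 30 to 85 mm short of one short edge of the mat, a 70 mm wide side roughly facing it, up to 20 mm beside the mat's long centre line and up to 0.25 rad askew. Origin: centre of its underside; z points to its top.
- carton_mid (a point): the centre of the tall carton, 80 mm above its underside. The carton slides upright when pushed within about 30 mm of the counter (a downward gripper's wide body would meet it higher up, so lean the gripper back and lead with the fingertips)
- carton_top (a point): the centre of the tall carton's top face, 160 mm above its underside. The carton topples when pushed above about 100 mm from the counter; past about 20 degrees it falls by itself
- mat: the marked zone: a thin flat black rubber mat, 220 (its x) by 130 mm (its y), 1 mm thick, fixed; things slide onto it without a step. Origin: its centre at counter height; x along its length, z up. Its length runs roughly across in front of the robot (along world y); the carton may stand beyond either short end of it.
- short_carton: bystander: white paperboard carton of the same make but only 60 mm high (60 x 70 mm base), loose; origin: centre of its underside
- jar: bystander: white lidded jar, 60 mm across, 55 mm high; origin: centre of its underside
- soap_dish: bystander: white dish, 120 (x) x 85 (y) mm, with a bar of soap, 30 mm high in all; origin: centre of its underside
- cup: bystander: white cup, 76 mm across, 95 mm high, with two toothbrushes rising to 190 mm; origin: centre of its underside
- lotion: bystander: white bottle, 60 mm across, 170 mm high; origin: centre of its underside
- can: bystander: metal spray can, 52 mm across, 140 mm high; origin: centre of its underside
- scrub: bystander: wooden scrubbing brush lying bristles down, 50 (x) x 110 (y) x 30 mm; origin: centre of its underside

How it is judged:
By the outcome, as a careful person would: the job done as asked, in the order asked, and still so for the second after the job is handed in, with the robot touching nothing.
It also fails if it takes over 45 s, if anything falls off the work surface, if the arm or the gripper's body presses on something with over 40 N, if the wrist force passes 120 N, or if a joint passes its speed limit or range.

ROBOT

A 7-joint arm with a two-finger parallel gripper is mounted at the origin on the work surface. World frame = base frame: x ahead of the robot, y to its left, z up, the work surface at z = 0. Lengths are in m, angles in rad, forces in N, time in s.
With the tool pointing down it reaches from about 0.4 to 0.85 m from the base axis. Payload 4.5 kg.
Tool frame: the origin (TCP) lies at the very end of the fingers, on their centre line; the grasp point (between the pads) lies 19 mm behind it; z points along the fingers, y is the line along which they close (so a half turn about z gives the same grasp; the last joint's range is limited). The gripper opens to 88 mm and grips with 3 to 60 N. Pads are 18 mm wide; open, the fingers measure 123 mm over their backs; the gripper's body (75 mm by 187 mm) begins 45 mm behind the grasp point.
Start: joints at [-1.178, 0.689, -0.195, 1.565, 0.157, 0.902, -0.215], TCP at [0.219, 0.585, 0.239] pointing down, gripper open.
Joint ranges: [-3.01, 3.01], [-0.46, 2.08], [-1.47, 1.51], [0.13, 2.56], [-1, 4.14], [0.04, 2.09], [-2.66, 2.66]. Speed limits (rad/s): [2.57, 2.57, 3.14, 3.14, 3.14, 3.14, 3.14].

INTERFACE

Orientations are given as a rotation vector (axis times angle).
In Python, from bench import robot, get_image, finish_job gives the robot as it stands (robot), with the cameras as plain functions and the job as plain functions.
- The arm moves only by the tool drive_effector, called after "Request:" as name(argument=value, ...) on one line, values as JSON. Schema: {"type":"object","properties":{"increments":{"type":"array","items":{"type":"array","prefixItems":[{"type":"array","items":{"type":"number"},"minItems":3,"maxItems":3},{"type":"array","items":{"type":"number"},"minItems":3,"maxItems":3}],"minItems":2,"maxItems":2},"minItems":1,"maxItems":8},"jaw":{"type":"number"},"only":{"type":"string"},"quiet":{"type":"boolean"},"lines":{"type":"string"}},"required":["increments"],"additionalProperties":false}. increments is a list of rows, 1 to 8 of them, each written [[dx, dy, dz], [rx, ry, rz]]: dx, dy, dz in normalised numbers (1 is 750 mm), then a rotation vector rx, ry, rz in parts of the range, where 1.0 means 2 rad; each row is the pose to reach, as a shift and turn from the pose commanded when the call began, along the tool's axes at that moment; what a row does not reach only later rows make up. A row lasts 1/10 s, in which the tool goes at most 0.05 m and 0.15 rad, less where a joint would pass 70% of its speed; a pose out of reach is approached as far as the arm can. jaw is the finger opening in m, set as the call begins (left out keeps the last). The fingers move at their own pace and stop on an object; the grip force is fixed at half the most. Time passes only in rows, so rows that do not move let the fingers close. The tool returns the time, the measured TCP pose, the force, the opening and the grip force at its end. only (a regular expression) keeps the lines of the reply that match it, lines (a string "A,B") keeps lines A to B, and quiet returns only ok. Shift and turn numbers lie between -1 and 1, and a call with a number outside is refused. Input that does not fit is refused with a message, and nothing moves.
- robot.sense(): the state, without advancing time (a new reading comes with each control period).
- get_image(name): name is "scene" or "side" or "wrist"; returns a dict with "color" (420x560x3 uint8, red, green, blue), "depth" (420x560 float32, m along the optical axis (not along the pixel's ray), 0 where there is no reading), "mtx" (3x3 intrinsics, pixels), "cam_to_world" (4x4, takes a point from camera to world coordinates); the wrist camera has in their place "hand_eye" (4x4, takes a point from camera to tool coordinates, whose origin is the TCP and whose axes are the flange's). Camera axes: x right, y down, z forward; pixel columns grow to the right and rows downward; lengths in m; the calibration is good to about 2 mm. A picture is of the moment at which its call begins: read the wrist's pose just before it.
- finish_job(): hands the job in; it is judged then, once.
The state is a dict: "clock": time; "joints": joint angles; "joint_vel": joint speeds; "joint_efforts": joint torques, N m; "eef_pos": TCP position; "tool_rot": TCP orientation; "force": force on the tool from outside, world axes, zero at the start; "ft_torque": the same for the moment, N m; "finger_gap": finger opening in m; "grip_force": force on a finger pad.
Only numpy, scipy, OpenCV 4.12 (cv2) and the standard library are available. Lean on these libraries where they do the work, as an engineer would, in place of code of your own. Each camera call takes 0.05 s, during which the arm holds its last target. There are 200 camera calls.

## Working session

There is one attempt and no reset: what is moved stays moved. The work goes in short steps, Python scripts to look and compute and a tool call to move; the robot and the scene stay as the last step left them, time stands still between calls to the robot, and variables do not carry over. Pictures are saved under pics/ and viewed, at most 10 in all, crops included, and the job is handed in when it is done.

```bash
ls; mkdir -p pics
```

Run:
```python
from bench import robot, get_image, finish_job
import cv2,numpy as np
s=robot.sense();print(s['eef_pos'],s['tool_rot'],s['clock'])
ims=[]
for n in("scene","side"):
    d=get_image(n);np.savez(f"/tmp/{n}.npz",**d)
    cv2.imwrite(f"pics/{n}0.png",d["color"][:,:,::-1]);print(n,d["cam_to_world"].round(3).tolist(),d["mtx"].tolist())
```

```text
bench.py
pics
[0.21930039 0.58458223 0.23791312] [-5.60494273e-01 -3.09096144e+00  2.86503690e-03] 0.0
scene [[0.24, 0.639, -0.731, 1.797], [0.971, -0.172, 0.169, -0.282], [-0.018, -0.75, -0.661, 1.236], [0.0, 0.0, 0.0, 1.0]] [[525.8598501778041, 0.0, 280.78718611593087], [0.0, 525.8598501778041, 205.67064903738628], [0.0, 0.0, 1.0]]
side [[0.812, -0.453, 0.368, 0.062], [-0.584, -0.623, 0.52, -0.745], [-0.006, -0.638, -0.77, 1.205], [0.0, 0.0, 0.0, 1.0]] [[456.751255278854, 0.0, 284.04119506261884], [0.0, 456.751255278854, 208.59296395110735], [0.0, 0.0, 1.0]]
```

View pics/scene0.png

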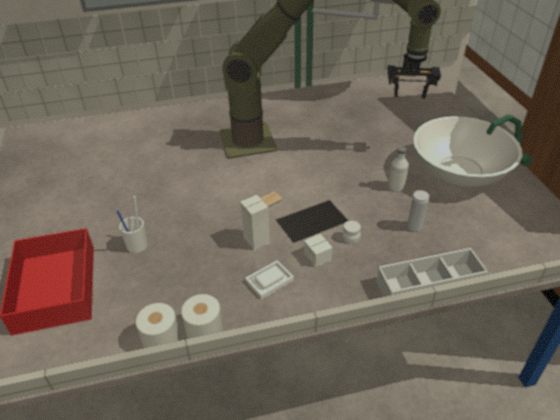

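View pics/side0.png

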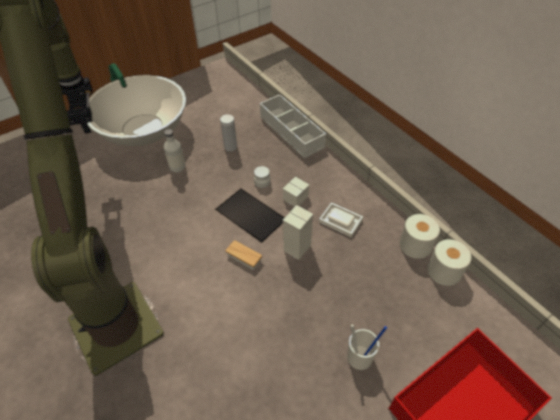

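The carton stands at (256,222) in the scene view, at the −y end of the black mat (312,220). The brush is at (270,200), the short carton at (318,250) and the jar at (352,231). Next I measure from the depth of both views.

Create h.py:
```python
import numpy as np,cv2
from bench import robot, get_image, finish_job
def cloud(d):
    z=d["depth"];v,u=np.indices(z.shape);K=d["mtx"]
    p=np.stack([(u-K[0,2])/K[0,0]*z,(v-K[1,2])/K[1,1]*z,z],-1)
    T=d["cam_to_world"];return p@T[:3,:3].T+T[:3,3]
def rect(p):
    (c,s,a)=cv2.minAreaRect((p[:,:2]*1000).astype(np.float32));return np.round(c,1),np.round(s,1),round(a,1)
def measure(d,n=""):
    P=cloud(d);c=d["color"].astype(int);ok=d["depth"]>0;z=P[...,2]
    roi=ok&(P[...,0]>.3)&(P[...,0]<.85)&(P[...,1]>-.4)&(P[...,1]<.35)
    m=(roi&(c.max(2)<45)&(abs(z)<.012)).astype(np.uint8)
    k,l,st,_=cv2.connectedComponentsWithStats(m);i=1+st[1:,4].argmax()
    q=P[l==i];print(n,"mat",rect(q),"z",np.median(q[:,2]).round(4),len(q))
    m=(roi&(z>.012)).astype(np.uint8)
    k,l,st,_=cv2.connectedComponentsWithStats(m)
    for i in range(1,k):
        if st[i,4]<60: continue
        q=P[l==i];t=np.percentile(q[:,2],98);top=q[q[:,2]>t-.008]
        print(n,"obj px",st[i,:4],"ztop",t.round(3),"all",*rect(q),"top",*rect(top))
```

Run:
```python
from h import *
for n in("scene","side"):measure(dict(np.load(f"/tmp/{n}.npz")),n)
```

```text
scene mat (array([482.9, 201.3]), array([26.7, 25.9]), 29.8) z 0.0024 15
scene obj px [240 191  42  57] ztop 0.164 all [497.7 -49.3] [ 92.9 273.9] 64.7 top [577.9 -87.4] [75.3 61.8] 19.0
scene obj px [342 221  18  21] ztop 0.06 all [650.3 215.2] [55.4 61. ] 73.2 top [649.9 216.6] [49.1 51.6] 75.3
scene obj px [304 234  28  31] ztop 0.065 all [700.1  86.3] [77.2 65.2] 14.8 top [699.9  85.4] [73.2 63.8] 16.7
scene obj px [378 259  39  19] ztop 0.072 all [846.1 288. ] [122.7   7.8] 90.0 top [846.1 287.9] [  7.7 122.7] 0.2
scene obj px [245 260  48  37] ztop 0.034 all [761.8 -85.9] [ 92.2 124.1] 21.3 top [764.7 -93.2] [ 58.8 114.4] 15.9
side mat (array([513.6,  26.7]), array([39.9, 42. ]), 14.6) z 0.0006 36
side obj px [285 127  21  29] ztop 0.072 all [846.4 285.2] [  7.1 128.9] 0.1 top [846.6 289.6] [  6.8 120.1] 1.3
side obj px [254 166  17  21] ztop 0.058 all [646.6 213.1] [55.8 57.8] 4.8 top [647.8 216. ] [50.6 51.7] 86.3
side obj px [283 177  31  81] ztop 0.162 all [638.4  -2.9] [302.6  89.3] 54.5 top [578.9 -87.5] [74.5 61.2] 18.6
side obj px [320 203  43  32] ztop 0.033 all [761.4 -86.2] [ 91.6 121.6] 22.5 top [758.  -84.3] [59.3 89.8] 37.7
side obj px [401 227  20  30] ztop 0.102 all [ 843.  -303.6] [66.1 13.9] 89.9 top [ 843.6 -303.4] [58.6 12.6] 89.8
side obj px [226 240  37  27] ztop 0.034 all [421.6 -19.8] [ 52.4 112.1] 21.8 top [421.4 -20.8] [ 50.5 109.6] 21.3
```

Add to h.py:
```python
def desc(q):
    b=cv2.boxPoints(cv2.minAreaRect((q[:,:2]*1000).astype(np.float32)));return b.round(1).tolist()
def mat(d):
    P=cloud(d);c=d["color"].astype(int).max(2);z=P[...,2]
    roi=(d["depth"]>0)&(P[...,0]>.44)&(P[...,0]<.72)&(P[...,1]>-.1)&(P[...,1]<.24)&(abs(z)<.015)
    m=cv2.morphologyEx((roi&(c<70)).astype(np.uint8),cv2.MORPH_OPEN,np.ones((3,3)))
    k,l,st,_=cv2.connectedComponentsWithStats(m);i=1+st[1:,4].argmax()
    q=P[l==i];print("mat",rect(q),desc(q),q[:,2].mean().round(4),len(q))
def top(d,lo=.15):
    P=cloud(d);q=P[(d["depth"]>0)&(P[...,2]>lo)&(P[...,2]<.18)&(P[...,0]>.45)&(P[...,0]<.68)&(P[...,1]>-.17)&(P[...,1]<.15)]
    print("top",rect(q),desc(q),np.median(q[:,2]).round(4),len(q))
```

Run:
```python
from h import *
for n in("scene","side"):
    d=dict(np.load(f"/tmp/{n}.npz"));mat(d);top(d)
    c=d["color"];x=dict(scene=(312,220),side=(250,215))[n];print(c[x[1],x[0]])
```

```text
mat (array([532.5, 118.7]), array([128.8, 216.2]), 12.9) [[445.6000061035156, 209.6999969482422], [493.79998779296875, -1.100000023841858], [619.4000244140625, 27.600000381469727], [571.2000122070312, 238.39999389648438]] 0.0016 1470
top (array([576.9, -87.8]), array([77.3, 61.8]), 19.0) [[530.2999877929688, -71.19999694824219], [550.5, -129.60000610351562], [623.5, -104.30000305175781], [603.4000244140625, -45.900001525878906]] 0.1597 346
[51 50 46]
mat (array([533.3, 117.6]), array([126.7, 216.6]), 13.3) [[446.79998779296875, 208.39999389648438], [496.6000061035156, -2.4000000953674316], [619.9000244140625, 26.700000762939453], [570.0999755859375, 237.5]] 0.0003 1723
top (array([578.9, -87.5]), array([74.5, 61.2]), 18.6) [[533.9000244140625, -70.4000015258789], [553.4000244140625, -128.39999389648438], [624.0, -104.5999984741211], [604.5, -46.599998474121094]] 0.1589 422
[62 55 51]
```

Run:
```python
from h import *
from scipy.spatial.transform import Rotation as R
for n,b in(("scene",(110,190,160,260)),("side",(340,320,390,375))):
    d=dict(np.load(f"/tmp/{n}.npz"));P=cloud(d)[b[1]:b[3],b[0]:b[2]].reshape(-1,3);q=P[(P[:,2]>.02)&(P[:,2]<.25)]
    print("cup",q.min(0).round(3),q.max(0).round(3),np.median(q,0).round(3))
# target tool pose
s=robot.sense();p=np.array(s['eef_pos']);R0=R.from_rotvec(s['tool_rot'])
a=np.array([-.228,.974,0]);a/=np.linalg.norm(a);nn=np.array([a[1],-a[0],0]);Z=np.array([0,0,1.])
M=np.array([533,118,0])/1000
t=np.radians(45);Rt=R.from_matrix(np.stack([np.cos(t)*a+np.sin(t)*Z,nn,np.sin(t)*a-np.cos(t)*Z],1))
print("tool axes",R0.as_matrix().round(3).tolist())
tg=M-.29*a+np.array([0,0,.28])
print(tg,"d",R0.inv().apply(tg-p).round(3),"r",(R0.inv()*Rt).as_rotvec().round(3))
```

```text
cup [ 0.457 -0.509  0.02 ] [ 0.542 -0.434  0.191] [ 0.521 -0.471  0.075]
cup [ 0.462 -0.51   0.02 ] [ 0.538 -0.436  0.189] [ 0.505 -0.473  0.073]
tool axes [[-0.936, 0.351, -0.0], [0.351, 0.936, -0.002], [-0.0, -0.002, -1.0]]
[ 0.59909819 -0.16436683  0.28      ] d [-0.619 -0.568 -0.041] r [-0.386  0.721  0.929]
```

Careful with the scale: shifts go in shares of 750 mm and turns go in shares of 2 rad. That gives: -0.28 m is -0.3733, -0.24 m is -0.32, 0.7 rad is 0.35.

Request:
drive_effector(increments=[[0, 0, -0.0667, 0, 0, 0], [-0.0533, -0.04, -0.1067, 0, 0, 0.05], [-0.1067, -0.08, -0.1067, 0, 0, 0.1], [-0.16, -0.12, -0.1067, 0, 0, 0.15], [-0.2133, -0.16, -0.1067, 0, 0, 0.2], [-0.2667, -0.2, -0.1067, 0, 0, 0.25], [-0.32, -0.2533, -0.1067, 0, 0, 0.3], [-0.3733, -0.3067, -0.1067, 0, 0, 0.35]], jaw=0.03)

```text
refused: increments[0]: [0, 0, -0.0667, 0, 0, 0] is too long (schema: maxItems 2). Nothing was moved.
```

Wrong form. The message asks for rows with the three-number parts in brackets of their own, so I'll send the same numbers that way.

Request:
drive_effector(increments=[[[0, 0, -0.0667], [0, 0, 0]], [[-0.0533, -0.04, -0.1067], [0, 0, 0.05]], [[-0.1067, -0.08, -0.1067], [0, 0, 0.1]], [[-0.16, -0.12, -0.1067], [0, 0, 0.15]], [[-0.2133, -0.16, -0.1067], [0, 0, 0.2]], [[-0.2667, -0.2, -0.1067], [0, 0, 0.25]], [[-0.32, -0.2533, -0.1067], [0, 0, 0.3]], [[-0.3733, -0.3067, -0.1067], [0, 0, 0.35]]], jaw=0.03)

```text
clock: 0.9
eef_pos: [0.393, 0.288, 0.3185]
tool_rot: [-1.592, -2.708, 0.0]
force: [2.3, 1.4, -0.0]
finger_gap: 0.0302
grip_force: 0.0
```

Run:
```python
from h import *
from scipy.spatial.transform import Rotation as R
open('h.py','a').write('''
from scipy.spatial.transform import Rotation as R
a=np.array([-.228,.974,0]);a/=np.linalg.norm(a);nn=np.array([a[1],-a[0],0]);Z=np.array([0,0,1.])
M=np.array([533,118,0])/1000
def go(along,lat,h,deg):
    s=robot.sense();p=np.array(s['eef_pos']);R0=R.from_rotvec(s['tool_rot'])
    t=np.radians(deg);Rt=R.from_matrix(np.stack([np.cos(t)*a+np.sin(t)*Z,nn,np.sin(t)*a-np.cos(t)*Z],1))
    q=p-M;print("now along,lat,h",(q@a).round(4),(q@nn).round(4),p[2].round(4),"t",s['clock'],"F",np.round(s['force'],2),"gap",s['finger_gap'])
    tg=M+along*a+lat*nn+h*Z
    print("d",R0.inv().apply(tg-p).round(4),"r",(R0.inv()*Rt).as_rotvec().round(3),"j",np.round(s['joints'],2))
''')
```

```bash
python3 -c "
from h import *
go(-.29,-.002,.28,45)"
```

```text
now along,lat,h 0.1974 -0.0976 0.3185 t 0.9 F [ 2.26  1.44 -0.04] gap 0.03022100480575556
d [-0.4949 -0.0417  0.0386] r [-0.109  0.78   0.263] j [-0.72  0.4  -0.01  1.86  0.01  0.88 -0.23]
```

Converted, -0.4 m is -0.5333, -0.35 m is -0.4667, 0.7 rad is 0.35.

Request:
drive_effector(increments=[[[-0.0667, -0.0133, 0], [0, 0, 0.05]], [[-0.1333, -0.0133, 0], [0, 0.05, 0.1]], [[-0.2, -0.0267, 0], [0, 0.1, 0.13]], [[-0.2667, -0.0267, 0], [-0.015, 0.15, 0.13]], [[-0.3333, -0.04, 0], [-0.025, 0.2, 0.13]], [[-0.4, -0.04, 0], [-0.035, 0.25, 0.13]], [[-0.4667, -0.04, 0], [-0.045, 0.3, 0.13]], [[-0.5333, -0.0533, 0], [-0.05, 0.35, 0.13]]])

```text
clock: 1.7
eef_pos: [0.5494, -0.0672, 0.319]
tool_rot: [-1.559, -1.987, -0.584]
force: [1.7, 1.3, 0.1]
finger_gap: 0.0301
grip_force: 0.0
```

```bash
python3 -c "
from h import *
go(-.29,-.002,.25,45)"
```

```text
now along,lat,h -0.184 -0.0263 0.319 t 1.7 F [1.73 1.26 0.07] gap 0.0301296873015651
d [-0.1256  0.023  -0.0167] r [-0.001  0.076  0.01 ] j [ 0.43  0.73 -0.13  1.46 -0.51  1.39  0.76]
```

Converted, -0.126 m is -0.168, -0.12 m is -0.16, 0.08 rad is 0.04.

Request:
drive_effector(increments=[[[-0.0533, 0.0133, -0.0133], [0, 0.015, 0]], [[-0.1067, 0.0267, -0.02], [0, 0.03, 0]], [[-0.16, 0.0307, -0.0227], [0, 0.04, 0.005]], [[-0.168, 0.0307, -0.0227], [0, 0.04, 0.005]], [[-0.168, 0.0307, -0.0227], [0, 0.04, 0.005]]])

```text
clock: 2.2
eef_pos: [0.5959, -0.164, 0.2482]
tool_rot: [-1.524, -1.918, -0.626]
force: [0.3, 0.5, 0.0]
finger_gap: 0.0297
grip_force: 0.0
```

Run:
```python
from h import *
go(-.29,-.002,.018,45)
d=get_image("side");cv2.imwrite("pics/s1.png",d["color"][:,:,::-1]);top(d);mat(d)
```

```text
now along,lat,h -0.2889 -0.003 0.2482 t 2.2 F [0.28 0.48 0.03] gap 0.02966317463767055
d [-0.1638  0.0023  0.1618] r [-0.004 -0.002 -0.004] j [ 0.53  0.97 -0.12  1.16 -0.49  1.55  0.81]
top (array([579. , -88.2]), array([73.4, 60.9]), 19.2) [[534.2999877929688, -71.5999984741211], [554.4000244140625, -129.10000610351562], [623.7000122070312, -104.9000015258789], [603.5999755859375, -47.400001525878906]] 0.1589 425
mat (array([531.5, 119.8]), array([125.3, 219.1]), 13.5) [[445.0, 211.6999969482422], [496.20001220703125, -1.2999999523162842], [618.0, 28.0], [566.7999877929688, 241.0]] 0.0002 1453
```

View pics/s1.png

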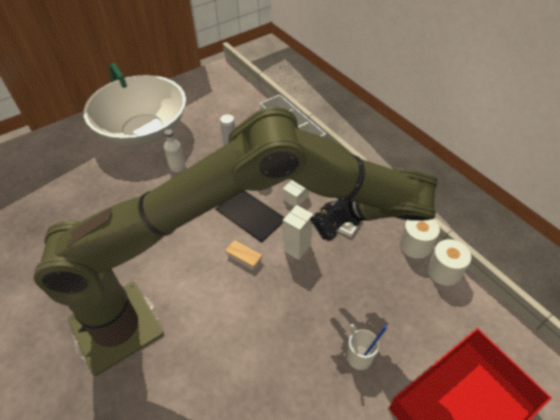

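The gripper (335,215) leans behind the carton (297,232), and the wrist sticks out to (430,195) above the rolls. I'll check the wrist's clearance before descending.

Run:
```python
from h import *
s=get_image("side");P=cloud(s)
for u,v in((430,195),(425,180),(425,210),(405,200),(385,195),(360,205),(335,215),(335,235),(420,222),(450,250)):print(u,v,P[v,u].round(3))
d=get_image("scene");cv2.imwrite("pics/s2.png",d["color"][:,:,::-1])
q=cloud(d)[...];k=(q[...,1]<-.14)&(q[...,1]>-.4)&(q[...,2]>.12)&(q[...,0]>.5)&(q[...,0]<1);r=q[k]
r=np.r_[r,P[(P[...,1]<-.14)&(P[...,1]>-.4)&(P[...,2]>.12)&(P[...,0]>.5)&(P[...,0]<1)]]
for x in np.arange(.5,.95,.05):
    w=r[(r[:,0]>=x)&(r[:,0]<x+.05)]
    if len(w):print(x.round(2),len(w),w.min(0).round(3),w.max(0).round(3))
```

```text
430 195 [ 0.658 -0.418  0.506]
425 180 [ 0.663 -0.394  0.526]
425 210 [ 0.626 -0.437  0.499]
405 200 [ 0.593 -0.407  0.524]
385 195 [ 0.551 -0.389  0.551]
360 205 [ 0.594 -0.296  0.402]
335 215 [ 0.571 -0.244  0.329]
335 235 [ 0.546 -0.277  0.304]
420 222 [ 0.894 -0.288  0.103]
450 250 [ 0.892 -0.41   0.099]
0.5 2556 [ 0.5   -0.391  0.272] [ 0.55  -0.204  0.647]
0.55 2769 [ 0.55  -0.4    0.254] [ 0.6   -0.162  0.605]
0.6 2167 [ 0.6   -0.4    0.249] [ 0.65  -0.154  0.568]
0.65 2235 [ 0.65  -0.4    0.276] [ 0.7   -0.166  0.552]
0.7 226 [ 0.7  -0.4   0.29] [ 0.713 -0.194  0.514]
```

View pics/s2.png

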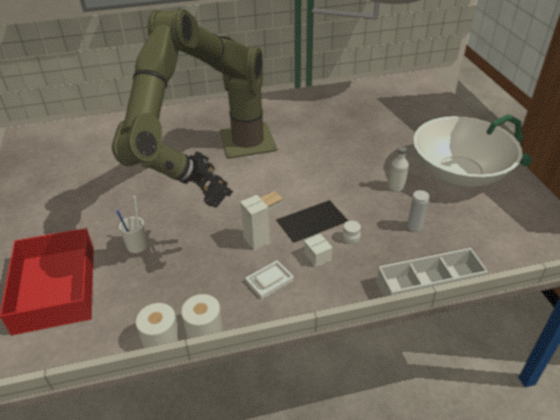

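Converted, 0.172 m is 0.2293, -0.153 m is -0.204.

Request:
drive_effector(increments=[[[-0.04, 0, 0.04], [0, 0, 0]], [[-0.08, 0, 0.08], [0, 0, 0]], [[-0.12, 0.0013, 0.12], [0, 0, 0]], [[-0.16, 0.0013, 0.16], [0, 0, 0]], [[-0.18, 0.0027, 0.1933], [0, 0, 0]], [[-0.1973, 0.0027, 0.216], [0, 0, 0]], [[-0.204, 0.0027, 0.2293], [0, 0, 0]], [[-0.204, 0.0027, 0.2293], [0, 0, 0]]])

```text
clock: 3.15
eef_pos: [0.5947, -0.1488, 0.0205]
tool_rot: [-1.52, -1.922, -0.627]
force: [-0.2, 0.3, -0.3]
finger_gap: 0.0303
grip_force: 0.0
```

Run:
```python
from h import *
go(-.14,-.002,.018,45)
d=get_image("scene");cv2.imwrite("pics/s3.png",cv2.resize(d["color"][90:300,60:400,::-1],None,fx=2,fy=2));top(d)
```

```text
now along,lat,h -0.2738 -0.0007 0.0205 t 3.15 F [-0.21  0.34 -0.27] gap 0.03031001940516384
d [ 0.0928 -0.0009  0.0964] r [-0.004 -0.001  0.   ] j [ 0.52  1.25 -0.13  1.22 -0.49  1.25  0.97]
top (array([576.9, -88.1]), array([78.3, 62.4]), 19.7) [[529.5999755859375, -71.9000015258789], [550.5999755859375, -130.6999969482422], [624.2999877929688, -104.30000305175781], [603.2000122070312, -45.5]] 0.1596 347
```

View pics/s3.png

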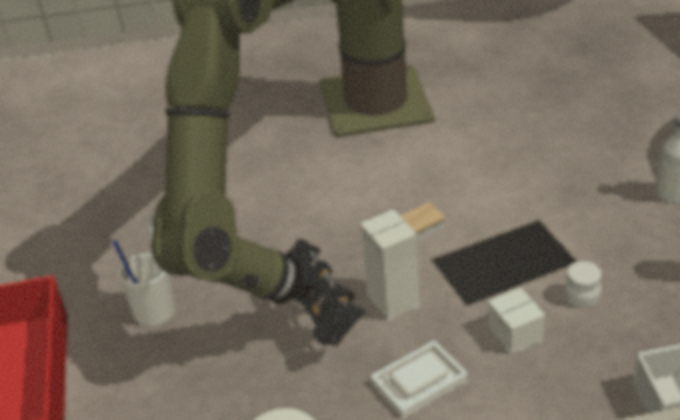

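The tip (crop 335,320) sits low behind the carton (390,270), and the arm clears the cup. Now I push low in small steps.

Converted, 0.054 m is 0.072, 0.052 m is 0.0693.

Request:
drive_effector(increments=[[[0.0067, 0, 0.0093], [0, 0, 0]], [[0.016, 0, 0.0187], [0, 0, 0]], [[0.0253, 0, 0.028], [0, 0, 0]], [[0.0347, 0, 0.0373], [0, 0, 0]], [[0.044, 0, 0.0467], [0, 0, 0]], [[0.0533, 0, 0.056], [0, 0, 0]], [[0.0627, 0, 0.0653], [0, 0, 0]], [[0.0693, 0, 0.072], [0, 0, 0]]])

```text
clock: 4.0
eef_pos: [0.5775, -0.0761, 0.0191]
tool_rot: [-1.522, -1.922, -0.628]
force: [0.6, -2.6, 3.9]
finger_gap: 0.0301
grip_force: 1.6
```

Run:
```python
from h import *
go(-.156,-.002,.018,45)
d=get_image("side");top(d);d=get_image("scene");top(d)
```

```text
now along,lat,h -0.1992 -0.0009 0.0191 t 4.0 F [ 0.64 -2.6   3.87] gap 0.030065061402010443
d [ 0.0297 -0.001   0.0313] r [-0.003  0.    -0.   ] j [ 0.46  1.21 -0.17  1.41 -0.53  1.08  0.98]
top (array([578.7, -92.7]), array([ 68. , 160.7]), 12.8) [[527.7000122070312, -21.899999618530273], [563.2999877929688, -178.60000610351562], [629.5999755859375, -163.5], [594.0, -6.800000190734863]] 0.1575 204
top (array([580. , -92.9]), array([ 80.1, 168.3]), 12.5) [[522.7000122070312, -19.399999618530273], [559.0, -183.6999969482422], [637.2999877929688, -166.39999389648438], [600.9000244140625, -2.0999999046325684]] 0.1596 383
```

Add to h.py:
```python
def wtop(d,lo=.15,hi=.17):
    P=cloud(d);c=d["color"].max(2)
    m=((d["depth"]>0)&(c>95)&(P[...,2]>lo)&(P[...,2]<hi)&(P[...,0]>.4)&(P[...,0]<.68)&(P[...,1]>-.17)&(P[...,1]<.25)).astype(np.uint8)
    k,l,st,_=cv2.connectedComponentsWithStats(m);q=P[l==1+st[1:,4].argmax()]
    r=rect(q);x=np.r_[r[0]/1000,0]-M;print("top",r,"along",(x@a).round(4),"lat",(x@nn).round(4),"z",np.median(q[:,2]).round(4),len(q))
```

Run:
```python
from h import *
wtop(get_image("side"));wtop(get_image("scene"))
```

```text
top (array([557. , -60.7]), array([41.5, 84. ]), 60.6) along -0.1795 lat -0.0174 z 0.1579 156
top (array([570. , -40.6]), array([80., 62.]), 14.4) along -0.1629 lat -0.0001 z 0.1595 339
```

Converted, 0.031 m is 0.0413, 0.03 m is 0.04.

Request:
drive_effector(increments=[[[0.0053, 0, 0.0067], [0, 0, 0]], [[0.0133, 0, 0.0147], [0, 0, 0]], [[0.0213, 0, 0.0227], [0, 0, 0]], [[0.028, 0, 0.0293], [0, 0, 0]], [[0.0333, 0, 0.0347], [0, 0, 0]], [[0.0373, 0, 0.0387], [0, 0, 0]], [[0.04, 0, 0.0413], [0, 0, 0]], [[0.04, 0, 0.0413], [0, 0, 0]]])

```text
clock: 5.0
eef_pos: [0.5675, -0.0346, 0.0182]
tool_rot: [-1.522, -1.921, -0.627]
force: [-0.7, 0.0, 0.6]
finger_gap: 0.0299
grip_force: 0.1
```

Run:
```python
from h import *
go(-.19,-.001,.018,45)
d=get_image("scene");wtop(d);d2=get_image("side");wtop(d2)
cv2.imwrite("pics/s4.png",np.hstack([cv2.resize(x["color"][130:290,180:380,::-1],None,fx=2,fy=2) for x in(d,d2)]))
```

```text
now along,lat,h -0.1564 -0.0012 0.0182 t 5.0 F [-0.69  0.02  0.55] gap 0.029888359530052828
d [-0.0239  0.0001 -0.0236] r [-0.004 -0.    -0.   ] j [ 0.43  1.19 -0.2   1.5  -0.57  0.99  0.99]
top (array([560.4,   0.6]), array([80.3, 63.4]), 15.8) along -0.1206 lat -0.0001 z 0.1595 327
top (array([554.3,  -9.1]), array([56.5, 51.3]), 13.3) along -0.1286 lat -0.0082 z 0.1583 173
```

View pics/s4.png

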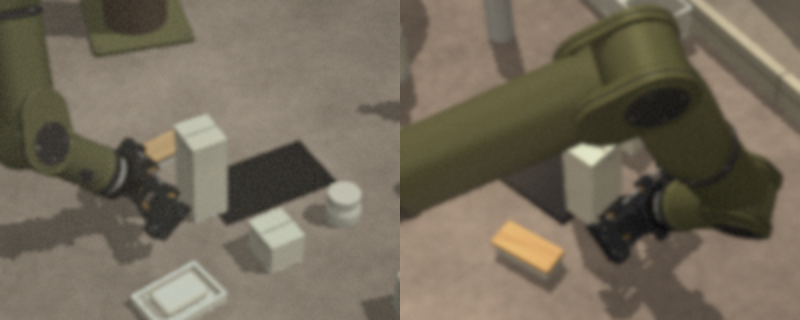

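The carton (crop 200,170) stands upright, just over the mat's near edge, squared up and centred. I back off, then rise.

Converted, -0.104 m is -0.1387, -0.021 m is -0.028.

Request:
drive_effector(increments=[[[-0.0133, 0, -0.0133], [0, 0, 0]], [[-0.028, 0, -0.028], [0, 0, 0]], [[-0.028, 0, -0.028], [0, 0, 0]], [[-0.0013, 0, -0.0547], [0, 0, 0]], [[0.0253, 0, -0.0813], [0, 0, 0]], [[0.052, 0, -0.108], [0, 0, 0]], [[0.0827, 0, -0.1387], [0, 0, 0]], [[0.0827, 0, -0.1387], [0, 0, 0]]])

```text
clock: 5.9
eef_pos: [0.577, -0.0641, 0.1396]
tool_rot: [-1.523, -1.927, -0.633]
force: [0.7, 0.3, 0.6]
finger_gap: 0.0299
grip_force: 0.0
```

Run:
```python
from h import *
go(-.16,0,.135,45)
wtop(get_image("scene"));wtop(get_image("side"))
```

```text
now along,lat,h -0.1873 0.0014 0.1396 t 5.9 F [0.7  0.29 0.62] gap 0.029935595732401316
d [ 0.0161 -0.0014  0.0225] r [0.001 0.003 0.004] j [ 0.45  1.02 -0.17  1.46 -0.54  1.19  0.9 ]
top (array([5.577e+02, 2.000e-01]), array([81.2, 63.4]), 11.2) along -0.1203 lat -0.0028 z 0.1596 327
top (array([ 5.607e+02, -2.000e-01]), array([72.9, 63.5]), 14.0) along -0.1214 lat 0.0 z 0.1587 398
```

Converted, 0.021 m is 0.028, 0.015 m is 0.02.

Request:
drive_effector(increments=[[[0.0107, -0.0013, 0.0147], [0, 0, 0]], [[0.02, -0.0013, 0.028], [0, 0, 0]], [[0.02, -0.0013, 0.028], [0, 0, 0]]])

```text
clock: 6.3
eef_pos: [0.5665, -0.0366, 0.1306]
tool_rot: [-1.517, -1.919, -0.626]
force: [0.2, 0.1, -0.0]
finger_gap: 0.03
grip_force: 0.0
```

Request:
drive_effector(increments=[[[0.0067, 0, 0.0067], [0, 0, 0]], [[0.0133, 0, 0.0133], [0, 0, 0]], [[0.02, 0, 0.02], [0, 0, 0]], [[0.0267, 0, 0.0267], [0, 0, 0]], [[0.0333, 0, 0.0333], [0, 0, 0]], [[0.04, 0, 0.04], [0, 0, 0]], [[0.0467, 0, 0.0467], [0, 0, 0]], [[0.0533, 0, 0.0533], [0, 0, 0]]])

```text
clock: 7.1
eef_pos: [0.5547, 0.0164, 0.1312]
tool_rot: [-1.522, -1.922, -0.627]
force: [0.6, -0.2, -0.2]
finger_gap: 0.03
grip_force: 0.0
```

Run:
```python
from h import *
go(-.16,0,.135,45)
d=get_image("scene");d2=get_image("side")
cv2.imwrite("pics/s5.png",np.hstack([cv2.resize(x["color"][130:290,180:380,::-1],None,fx=2,fy=2) for x in(d,d2)]))
```

```text
now along,lat,h -0.1039 -0.002 0.1312 t 7.1 F [ 0.57 -0.2  -0.21] gap 0.02997290127888558
d [-0.037   0.0019 -0.0423] r [-0.003  0.    -0.001] j [ 0.37  0.99 -0.22  1.63 -0.61  1.02  0.9 ]
```

View pics/s5.png

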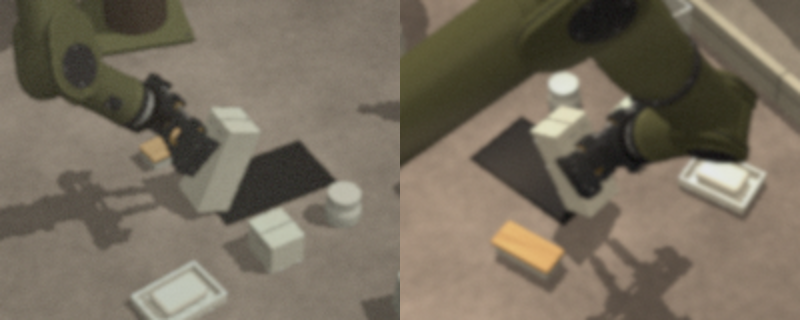

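The carton leans forward about its front edge, close to the balance point. A little more push, then back away.

Converted, 0.014 m is 0.0187, 0.012 m is 0.016.

Request:
drive_effector(increments=[[[0.0053, 0, 0.0053], [0, 0, 0]], [[0.0107, 0, 0.0107], [0, 0, 0]], [[0.016, 0, 0.016], [0, 0, 0]], [[0.0187, 0, 0.0187], [0, 0, 0]], [[0.0187, 0, 0.0187], [0, 0, 0]], [[0.0187, 0, 0.0187], [0, 0, 0]], [[0.0187, 0, 0.0187], [0, 0, 0]], [[0.0187, 0, 0.0187], [0, 0, 0]]])

```text
clock: 8.0
eef_pos: [0.5505, 0.0346, 0.1311]
tool_rot: [-1.523, -1.922, -0.627]
force: [0.2, 1.0, -0.4]
finger_gap: 0.0301
grip_force: 0.0
```

Request:
drive_effector(increments=[[[0, 0, -0.04], [0, 0, 0]], [[-0.0133, 0, -0.0933], [0, 0, 0]], [[-0.0267, 0, -0.1467], [0, 0, 0]], [[-0.04, 0, -0.2], [0, 0, 0]], [[-0.04, 0, -0.2], [0, 0, 0]]])

```text
clock: 8.5
eef_pos: [0.5821, -0.0958, 0.2174]
tool_rot: [-1.535, -1.925, -0.629]
force: [0.2, 0.7, -0.2]
finger_gap: 0.03
grip_force: 0.0
```

Run:
```python
from h import *
d=get_image("scene");d2=get_image("side")
for x in(d,d2):wtop(x,.058,.09);mat(x);measure(x)
cv2.imwrite("pics/s6.png",np.hstack([cv2.resize(x["color"][130:290,180:380,::-1],None,fx=2,fy=2) for x in(d,d2)]))
```

```text
top (array([535.1, 109. ]), array([ 75.4, 162.4]), 12.0) along -0.0092 lat -0.0 z 0.0611 540
mat (array([560.6, 112.8]), array([228.8, 116.1]), 84.0) [[491.0, 5.0], [606.5, -7.0], [630.2999877929688, 220.5], [514.7999877929688, 232.5]] 0.0016 419
 mat (array([552.6, 206.3]), array([0., 0.]), 0.0) z 0.0033 1
 obj px [141   1 114 208] ztop 0.723 all [ 507.1 -247.3] [394.9 290.6] 6.5 top [ 397.2 -229.1] [94.6 73.3] 67.3
 obj px [249 191  33  22] ztop 0.037 all [420.5 -19.7] [ 59.  114.8] 23.7 top [422.8 -20.6] [ 55.5 111.3] 23.7
 obj px [285 195  51  37] ztop 0.066 all [536.1 110.4] [ 81.2 166.1] 13.7 top [535.1 109. ] [ 75.4 162.4] 12.0
 obj px [342 221  18  21] ztop 0.06 all [650. 215.] [56.7 58.3] 83.5 top [649.3 216.8] [48.9 52.6] 70.0
 obj px [304 234  28  31] ztop 0.066 all [701.5  86.5] [78.1 66.1] 14.3 top 
[... 378 characters left out ...]
123. , 161.5]), 17.0) [[453.6000061035156, 147.8000030517578], [500.79998779296875, -6.599999904632568], [618.5, 29.399999618530273], [571.2000122070312, 183.8000030517578]] 0.0002 399
 mat (array([519.2,  32.4]), array([ 69.2, 113.6]), 56.2) z 0.0004 180
 obj px [202  90 203 145] ztop 0.726 all [ 603.5 -108.5] [573.5 406.2] 50.0 top [ 394.2 -229.6] [92.8 70.9] 68.8
 obj px [227 187  50  44] ztop 0.063 all [535.8 110. ] [ 77.3 165.9] 13.6 top [534.1 108.7] [ 73.  162.4] 13.1
 obj px [400 228  21  28] ztop 0.101 all [ 843.3 -304.2] [67.1 12.8] 89.9 top [ 843.5 -305.2] [12.3 57.3] 0.1
 obj px [226 240  37  28] ztop 0.034 all [422.  -20.2] [ 53.5 109. ] 20.5 top [420.7 -20.5] [ 50.7 109.1] 20.8
```

View pics/s6.png

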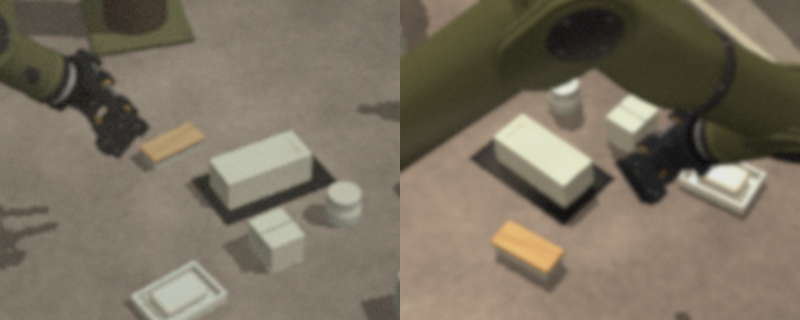

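The carton lies lengthways on the mat (crop 260,170), with mat visible all round. Its centre is 10 mm short of the mat's centre, and it is within 1° of the mat's axis. The bystanders I re-measured are where they were, and the arm is clear, so I hand in.

```bash
python3 -c "
from bench import robot, get_image, finish_job
print(finish_job())"
```

```text
the job is handed in; nothing more can be done
None
```

The carton was slid upright about 19 mm over the mat's near edge, then toppled, and now lies lengthways wholly on the mat, with no sign that anything else moved; handed in after about 8.6 s on the robot's clock.

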